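Set a roof batten in the drilling jig and flip its toggle clamp shut

TASK

Get the roof batten ready for drilling: square it up flat against the jig's fence and slide it gently up until its end butts against the length stop, without knocking the stop out of its setting. Then flip the toggle clamp shut on it with one fingertip push on the handle: keep the push on until the handle goes over centre and locks, neither letting it spring back nor bearing down hard on it. Leave the other things on the bench where they are.

Things in the scene. Friction and masses are not known exactly. Their poses are not given: they have to be found in the camera images.
- jig: Drilling jig screwed down on the bench. Origin: on the bench top, under the centre line of a seated batten; x runs to the fence, y along the fence to the length stop, z up. Ply base board 18 mm thick, from x -85 to +130 and y -230 to +190 mm; the batten lies on it.
- fence_line (a point): Point on the jig's fence: the straight upright edge, at jig x = +20 mm, of a plank 25 mm thick (top 43 mm above the bench) that covers x 20 to 130 mm all along the jig.
- stop_track (a point): Point on the track of the length stop (jig x 0, y 120 mm), not the stop itself. The stop, an aluminium carriage with a black thumb knob (top 74 mm above the bench), hangs a plate across the batten's path; its flat face, towards -y, stands anywhere from y 95 to 150 mm, not measured: find it by feel. Only a thumb screw holds it: it slips if pushed with more than about 20 N.
- drill_bush (a point): Top of the steel drill-bush bridge over the batten's path at jig x 0, y 56 mm: 26 mm wide along y, from x -20 to +55 mm, underside 61 mm and top 71 mm above the bench; the batten slides under it.
- clamp_pin (a point): Pivot pin of the toggle clamp's steel arm, at jig x 60, y 0, z 69 mm. The clamp is bolted on the plank. Open, the arm stands upright above the pin to z 146 mm (x 27 to 70 mm, 20 mm wide); closed, it lies level towards -x and its rubber tip presses on the batten's top at jig x 0, y 0.
- batten_mid (a point): Centre of the batten, a loose length of planed softwood 240 mm long, 40 mm wide and 27 mm high, about 0.13 kg. It lies on the jig's base board, 18 to 32 mm off the fence, a few degrees askew and short of the stop. Its y axis runs along it from tail to head. Seated it has x = 0 in the jig's frame and its y axis along the jig's.
- batten_head (a point): Centre of the batten's head end face (the end that must butt against the stop), 120 mm along its y axis from batten_mid. Seated: x = 0 in the jig's frame, touching the stop plate.
- batten_tail (a point): Centre of the batten's tail end face (the end to push on), -120 mm along its y axis from batten_mid.
- clamp_handle (a joint): Folding angle of the clamp's handle: 0 = open (handle up), grows as it is pushed over; the tip meets the batten at about 1.4, dead centre at 2.01, locked on its end stop at 2.17 (above 2.07 it stays). Friction holds it below about 1.4; let go between there and dead centre it springs back. Needs about 1 N at first, rising to 8 or 9 N at 1.6, none at dead centre; 30 N is too hard.
- handle_push (a point): Point to push: middle of the pushing face of the clamp handle's black grip (90 long, 20 wide, 12 mm thick), 26 mm from its free end. Its frame turns with the handle: x to the free end, z out of the face; push along -z. Open: jig x 100, z 193 mm, handle leaning 16 degrees back from upright. Going over by 1.4 rad it runs in a rough arc to jig +x and down, to x 174, z 88 mm, about level, when locked.
- jar_mid (a point): Bystander: clear screw jar with a steel lid, 68 mm across, 85 mm high; its centre.
- hammer_grip (a point): Bystander: hammer lying on the bench; middle of its handle.
- offcut_mid (a point): Bystander: short batten offcut, 90 x 40 x 27 mm; its centre.
Not all that is in view belongs to the job. What is shaped like the part that bears batten_mid but blue or pink is not meant.

How it is judged (in metres and radians):
On the way, in this order (a step that is already met when the one before it is completed fails the run):
1. batten seated: flat against the fence and butted against the stop, clamp still open (x of each of batten_head, batten_tail in the frame of jig above -0.002 m and distance between batten_head and stop_c0 below 0.0084 m and value of joint clamp_handle below 1.2 rad), for 0.2 s.
2. clamp handle over centre and locked (value of joint clamp_handle above 2.07 rad), for 0.2 s.
At the end, for the whole second after the job is handed in: Clamp handle over centre (joint above 2.07); batten clamped and at rest, lying flat, with both ends within 2 mm of touching the fence and its head within 2 mm of the stop (x of each of batten_head, batten_tail in the frame of jig above -0.002 m and distance between batten_head and stop_c0 below 0.0084 m and value of joint clamp_handle above 2.07 rad and angle between batten_mid's own z axis and vertical below 0.05 rad and linear speed of batten below 0.01 m/s).
It fails at once if the length stop was knocked more than 1.5 mm out of its setting (distance of stop_c0 from where it was at the start of the episode above 0.0015 m).
It fails at once if the clamp handle sprang back part-way (value of joint clamp_handle between 1 and 2 rad and velocity of joint clamp_handle below -1 rad/s).
It fails at once if the hand left the handle part-way (not one push) (value of joint clamp_handle between 0.4 and 2 rad and distance between the grasp point and handle_push above 0.1 m).
It fails at once if the clamp handle was pressed with more than 30 N (contact force between anything else and clamp_handle above 30 N).
It fails at once if a bystander was shoved more than 20 mm (distance of any of jar_mid, hammer_grip, offcut_mid from where it was at the start of the episode above 0.02 m).
It also fails if it takes over 72 s, if anything falls off the work surface, if the arm or the gripper's body presses on something with over 40 N, if the wrist force passes 120 N, or if a joint passes its speed limit or range.

ROBOT

A 6-joint arm with a two-finger parallel gripper is mounted at the origin on the work surface. World frame = base frame: x ahead of the robot, y to its left, z up, the work surface at z = 0. Lengths are in mm, angles in rad, forces in N, time in s.
With the tool pointing down it reaches from about 400 to 925 mm from the base axis. Payload 12.5 kg.
Tool frame: the origin (TCP) lies at the very end of the fingers, on their centre line; the grasp point (between the pads) lies env.grip_point_offset behind it (env.grip_point_offset is the distance from the TCP to the grasp point, in mm); y points along the fingers, z is the direction in which the jaws open and shut, and the axes are right-handed (so a half turn about y gives the same grasp; the last joint's range is limited). The gripper opens to 95 mm and grips with 3 to 60 N. Pads are 20 mm wide; open, the fingers measure 119 mm over their backs; the gripper's body (75 mm by 180 mm) begins 59 mm behind the grasp point.
Start: joints at [-1.36, 0.491, 1.559, -0, 1.092, -0.106], TCP at [194.728, -593.909, 214.661] pointing down, gripper open.
Joint ranges: [-3.1, 3.1], [-0.84, 2.19], [0.05, 2.79], [-1.13, 4.28], [0.06, 2.93], [-2.69, 2.69]. Speed limits (rad/s): [2.22, 2.22, 2.79, 3.14, 3.14, 3.14].

INTERFACE

Orientations are given as [roll, pitch, yaw] about the fixed x, y, z axes, in that order (R = Rz(yaw) Ry(pitch) Rx(roll)).
In Python, from cell import readout, read_camera, env, nets gives the robot as it stands.
- The arm moves only by the tool apply_moves, never from a script. Its argument "increments" is a list of rows, each a list of 3 entries, a list of its own where there are three numbers: the shift along the tool's x, y, z in cm, then the turn, a rotation vector about the tool's x, y, z in degrees, then the finger opening in cm, from 0 to 9.51. A call has exactly 5 rows; each row shifts and turns the pose as measured when the row begins, along the tool's axes as they then stand; what a row does not reach is not made up. A row lasts 1/8 s, in which the tool goes at most 62.5 mm and 10.7 degrees, less where a joint would pass 70% of its speed; a pose out of reach is approached as far as the arm can. A call with a gripper value outside its range is refused whole. The fingers move at their own pace and stop on an object; the grip force is fixed at half the most. Time passes only in rows, so rows that do not move let the fingers close, or fill a call up. It gives the time, the measured TCP pose, the force and the opening at its end, in the units of the state.
- readout.state(): the state, without advancing time (a new reading comes with each control period).
- read_camera(name): name is "scene" or "side" or "wrist"; returns a dict with "img" (480x640x3 uint8, red, green, blue), "vfov" (degrees; the focal length in pixels is half the picture's height over the tangent of half this angle, whatever the lens; pixels are square), "cx", "cy" (the principal point, pixels), "rvec" (rotation vector, rad) and "tvec" (3), from world to camera coordinates, as OpenCV has them; the wrist camera has in their place "mount" (4x4, takes a point from camera to tool coordinates, whose origin is the TCP and whose axes are the tool frame's). Camera axes: x right, y down, z forward; pixel columns grow to the right and rows downward; lengths in mm; the calibration is good to about 2 mm. A picture is of the moment at which its call begins: read the wrist's pose just before it. There is no depth.
- env.job_done(): hands the job in, once; it reports no verdict.
Trained networks look in a picture, given as the dict that the camera call returned (one of the last four; its "shot" number tells which), for a name from the list of things; names that differ only in an ending like _2 or _b are one class to them, and where a whole thing is asked for, a point or a joint stands for the part that bears it (a point fixed in the world has none). Each returns a list of dicts, best first, with "confidence" (0 to 1); they miss things now and then, are a little off and sometimes report something else, mostly with a low value. They report only what shows in the picture. A call takes as long as a camera call. They do not tell look-alikes from the thing itself.
- nets.look_for(picture, thing): "point" ([x, y, z] in mm, in the coordinates of the camera as it stood for that picture, good to about 4 mm: the middle of the surface that is visible of it).
- nets.mark_of(picture, thing): "point" ([x, y, z] in mm, in the coordinates of the camera as it stood for that picture, good to about 4 mm: a listed point, or the origin of a listed thing).
The state is a dict: "t": time; "joints": joint angles; "qvel": joint speeds; "tau": joint torques, N m; "eef_pos": TCP position; "tcp_rot": TCP orientation; "ft_force": force on the tool from outside, world axes, zero at the start; "moment": the same for the moment, N m; "opening": opening from 0.0 (shut) to 1.0 (fully open).
Only numpy, scipy, OpenCV 4.12 (cv2) and the standard library are available. Lean on these libraries where they do the work, as an engineer would, in place of code of your own. Each camera call takes 0.05 s, during which the arm holds its last target. There are 200 camera calls.

## Working session

There is one attempt and no reset: what is moved stays moved. The work goes in short steps, Python scripts to look and compute and a tool call to move; the robot and the scene stay as the last step left them, time stands still between calls to the robot, and variables do not carry over. Pictures are saved under pics/ and viewed, about 8 in all and at most 12, crops included, and the job is handed in when it is done.

Besides the shell and the picture viewer there is one more tool, called after ">>>" as name(argument=value, ...), one argument or row to a line, values as JSON. apply_moves: Moves the arm, as the interface text tells. Its arguments: {"type":"object","properties":{"increments":{"type":"array"}},"required":["increments"]}

```bash
mkdir -p pics; ls
cat > h.py <<'E'
import numpy as np, cv2
from scipy.spatial.transform import Rotation as R
from cell import readout, read_camera, env, nets
def cam2world(d,p,st=None):
    p=np.array(p,float)
    if "mount" in d:
        q=d["mount"][:3,:3]@p+d["mount"][:3,3]
        return R.from_euler('xyz',st["tcp_rot"]).as_matrix()@q+st["eef_pos"]
    M=cv2.Rodrigues(np.array(d["rvec"],float))[0]
    return M.T@(p-np.array(d["tvec"]).ravel())
def proj(d,P):
    f=240/np.tan(np.radians(d["vfov"])/2)
    K=np.array([[f,0,d["cx"]],[0,f,d["cy"]],[0,0,1.]])
    return cv2.projectPoints(np.array(P,float).reshape(-1,3),np.array(d["rvec"],float),np.array(d["tvec"],float),K,None)[0].reshape(-1,2)
E
python3 - <<'E'
from h import *
s=readout.state(); print({k:np.round(v,3) for k,v in s.items()}, env.grip_point_offset)
for n in ["scene","side"]:
    d=read_camera(n); cv2.imwrite(f"pics/{n}0.png",d["img"][:,:,::-1]); np.save(f"{n}.npy",d,allow_pickle=True)
    print(n,d["vfov"],cam2world(d,[0,0,0]).round())
    for t in ["jig","fence_line","stop_track","drill_bush","clamp_pin","batten_mid","batten_head","batten_tail","handle_push","jar_mid","hammer_grip","offcut_mid"]:
        r=nets.mark_of(d,t)
        print(t,[(round(x["confidence"],2),cam2world(d,x["point"]).round(),) for x in r[:3]])
E
```

```text
pics
{'t': np.float64(0.0), 'joints': array([-1.36 ,  0.492,  1.559, -0.   ,  1.092, -0.106]), 'qvel': array([ 0.   ,  0.001,  0.   , -0.   ,  0.   ,  0.003]), 'tau': array([ 2.0000e-03, -6.1264e+01, -2.5817e+01,  6.9000e-02,  4.8000e-02,
       -0.0000e+00]), 'eef_pos': array([ 194.662, -593.647,  214.08 ]), 'tcp_rot': array([-1.572,  0.   , -2.825]), 'ft_force': array([ 0.449, -0.061, -1.078]), 'moment': array([-0.017,  0.007,  0.009]), 'opening': np.float64(1.001)} 18.8
scene 52.53885297627823 [1185. -709.  791.]
jig [(0.87, array([497., -54.,  -1.]))]
fence_line [(0.87, array([518., -57.,  27.])), (0.57, array([563., -68.,  69.]))]
stop_track [(0.58, array([523.,  61.,  27.]))]
drill_bush [(0.78, array([510.,  -2.,  71.]))]
clamp_pin [(0.97, array([565., -67.,  66.]))]
batten_mid [(0.92, array([237., 273.,  10.])), (0.83, array([ 184., -332.,   11.])), (0.77, array([ 462., -117.,   34.]))]
batten_head [(0.98, array([489.,   1.,  36.])), (0.85, array([262., 155.,  12.])), (0.71, array([498., -59.,   0.]))]
batten_tail [(0.91, array([215., 394.,  14.])), (0.79, array([ 156., -212.,
[... 433 characters left out ...]
., 199.,  13.]))]
drill_bush [(0.93, array([511.,   5.,  69.]))]
clamp_pin [(0.68, array([562., -61.,  70.]))]
batten_mid [(0.96, array([238., 283.,  13.])), (0.85, array([ 194., -326.,    7.])), (0.62, array([ 463., -110.,   27.]))]
batten_head [(0.74, array([262., 165.,  11.])), (0.68, array([487.,  -1.,  33.])), (0.63, array([ 213., -447.,   11.]))]
batten_tail [(0.73, array([215., 398.,  14.])), (0.67, array([ 156., -207.,   14.]))]
handle_push [(0.57, array([595., -70., 192.]))]
jar_mid [(0.71, array([575., 220.,  40.])), (0.71, array([559., -60.,  70.]))]
hammer_grip [(0.88, array([ 557., -399.,   13.]))]
offcut_mid [(0.68, array([670., 200.,  14.])), (0.67, array([594., -70., 191.]))]
```

View pics/scene0.png

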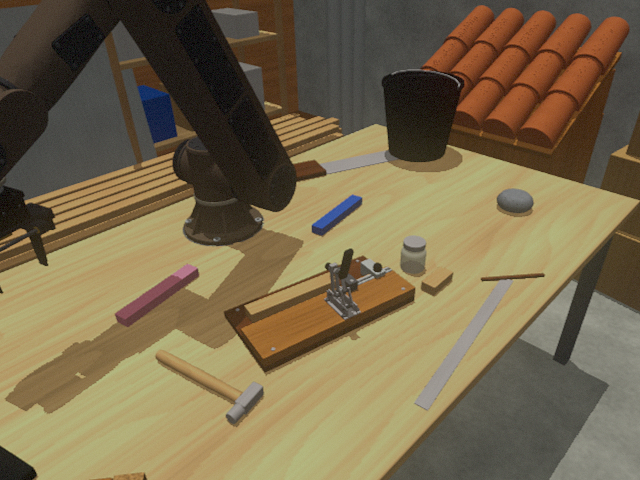

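View pics/side0.png

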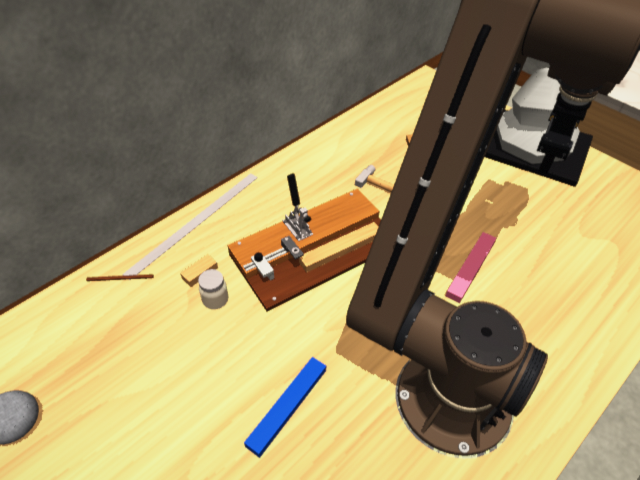

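Of the three batten-shaped things, the blue one (scene 338,215) and the pink one (158,293) are decoys. The plain wood one lying in the jig (scene ~300,295; side ~345,245) is the batten meant. Next I'll fit the jig pose from the net marks and plan a move above it.

```bash
cat >> h.py <<'E'
def rot(rpy): return R.from_euler('xyz',rpy)
def plan(pos,rpy,n=None,vmax=55,wmax=10,grip=0.0,st=None):
    """print rows (tool-frame cm, deg, cm) from the current pose to pos,rpy"""
    s=st or readout.state(); p=np.array(s["eef_pos"]); A=rot(s["tcp_rot"]); B=rot(rpy)
    rv=(A.inv()*B).as_rotvec(degrees=True); d=np.array(pos)-p
    n=n or int(np.ceil(max(np.linalg.norm(d)/vmax,np.linalg.norm(rv)/wmax,1)))
    for i in range(n):
        C=A*R.from_rotvec(rv*i/n,degrees=True)
        print([ (C.inv().apply(d/n)/10).round(2).tolist(), (rv/n).round(1).tolist(), grip])
    return n
def show():
    s=readout.state(); print("t",round(float(s["t"]),2),"pos",np.round(s["eef_pos"],1),"rpy",np.round(s["tcp_rot"],3),"F",np.round(s["ft_force"],1),"q",np.round(s["joints"],2)); return s
E
python3 - <<'E'
from h import *
from scipy.optimize import least_squares
M={"jig":(0,0,0),"fence_line":(20,0,30),"stop_track":(0,120,28),"drill_bush":(0,56,71),"clamp_pin":(60,0,69),"handle_push":(100,0,193)}
obs=[("jig",497,-54),("drill_bush",510,-2),("clamp_pin",565,-67),("handle_push",597,-77),("stop_track",523,61),
("jig",502,-51),("drill_bush",511,5),("clamp_pin",562,-61),("handle_push",595,-70),("stop_track",521,70)]
def f(v):
    c,s=np.cos(v[2]),np.sin(v[2])
    return np.array([[v[0]+c*M[n][0]-s*M[n][1]-x, v[1]+s*M[n][0]+c*M[n][1]-y] for n,x,y in obs]).ravel()
r=least_squares(f,[499,-52,-.2],loss='soft_l1',f_scale=4); print(r.x,np.degrees(r.x[2]),r.fun.reshape(-1,2).round(1).tolist())
x0,y0,a=r.x
np.save("jig.npy",r.x)
c,s=np.cos(a),np.sin(a)
t=np.array([x0+c*-45-s*-40,y0+s*-45+c*-40,300])
print(t); plan(t,[-np.pi/2,0,a],grip=9.5)
E
```

```text
[ 5.00096739e+02 -5.31239672e+01 -1.88241090e-01] -10.785419982237315 [[3.1, 0.9], [0.6, 3.9], [-6.0, 2.6], [1.3, 5.2], [-0.4, 3.8], [-1.9, -2.1], [-0.4, -3.1], [-3.0, -3.4], [3.3, -1.8], [1.6, -5.2]]
[448.40641505 -83.99645268 300.        ]
[[-2.5, -0.53, -2.53], [-0.0, -9.4, 0.0], 9.5]
[[-2.88, -0.53, -2.09], [-0.0, -9.4, 0.0], 9.5]
[[-3.19, -0.53, -1.59], [-0.0, -9.4, 0.0], 9.5]
[[-3.4, -0.53, -1.05], [-0.0, -9.4, 0.0], 9.5]
[[-3.53, -0.53, -0.47], [-0.0, -9.4, 0.0], 9.5]
[[-3.56, -0.53, 0.11], [-0.0, -9.4, 0.0], 9.5]
[[-3.49, -0.53, 0.69], [-0.0, -9.4, 0.0], 9.5]
[[-3.33, -0.53, 1.26], [-0.0, -9.4, 0.0], 9.5]
[[-3.08, -0.53, 1.79], [-0.0, -9.4, 0.0], 9.5]
[[-2.74, -0.53, 2.27], [-0.0, -9.4, 0.0], 9.5]
[[-2.33, -0.53, 2.69], [-0.0, -9.4, 0.0], 9.5]
[[-1.86, -0.53, 3.03], [-0.0, -9.4, 0.0], 9.5]
[[-1.34, -0.53, 3.3], [-0.0, -9.4, 0.0], 9.5]
[[-0.78, -0.53, 3.47], [-0.0, -9.4, 0.0], 9.5]
[[-0.2, -0.53, 3.55], [-0.0, -9.4, 0.0], 9.5]
[[0.39, -0.53, 3.54], [-0.0, -9.4, 0.0], 9.5]
```

Run:
```python
from h import *
x0,y0,a=np.load("jig.npy")
plan([448,-84,300],[-np.pi/2,0,a+np.pi],grip=9.5,n=15)
```

```text
[[-2.66, -0.57, -2.7], [-0.0, 1.9, -0.0], 9.5]
[[-2.57, -0.57, -2.79], [-0.0, 1.9, -0.0], 9.5]
[[-2.48, -0.57, -2.88], [-0.0, 1.9, -0.0], 9.5]
[[-2.38, -0.57, -2.96], [-0.0, 1.9, -0.0], 9.5]
[[-2.28, -0.57, -3.04], [-0.0, 1.9, -0.0], 9.5]
[[-2.17, -0.57, -3.11], [-0.0, 1.9, -0.0], 9.5]
[[-2.07, -0.57, -3.18], [-0.0, 1.9, -0.0], 9.5]
[[-1.96, -0.57, -3.25], [-0.0, 1.9, -0.0], 9.5]
[[-1.85, -0.57, -3.32], [-0.0, 1.9, -0.0], 9.5]
[[-1.74, -0.57, -3.38], [-0.0, 1.9, -0.0], 9.5]
[[-1.62, -0.57, -3.43], [-0.0, 1.9, -0.0], 9.5]
[[-1.5, -0.57, -3.48], [-0.0, 1.9, -0.0], 9.5]
[[-1.39, -0.57, -3.53], [-0.0, 1.9, -0.0], 9.5]
[[-1.27, -0.57, -3.58], [-0.0, 1.9, -0.0], 9.5]
[[-1.14, -0.57, -3.62], [-0.0, 1.9, -0.0], 9.5]
```

>>> apply_moves(
  increments=[
    [[-2.7,-0.6,-2.7],[0,1.9,0],9.5],
    [[-2.6,-0.6,-2.8],[0,1.9,0],9.5],
    [[-2.5,-0.6,-2.9],[0,1.9,0],9.5],
    [[-2.4,-0.6,-3.0],[0,1.9,0],9.5],
    [[-2.3,-0.6,-3.0],[0,1.9,0],9.5],
  ],
)

```text
t: 1.92
eef_pos: [281.6, -420.1, 244.5]
tcp_rot: [-1.571, 0.0, -2.999]
ft_force: [0.6, -0.6, -0.2]
opening: 0.999
```

>>> apply_moves(
  increments=[
    [[-2.2,-0.6,-3.1],[0,1.9,0],9.5],
    [[-2.1,-0.6,-3.2],[0,1.9,0],9.5],
    [[-2.0,-0.6,-3.2],[0,1.9,0],9.5],
    [[-1.9,-0.6,-3.3],[0,1.9,0],9.5],
    [[-1.7,-0.6,-3.4],[0,1.9,0],9.5],
  ],
)

```text
t: 2.55
eef_pos: [370.8, -245.4, 276.3]
tcp_rot: [-1.57, 0.002, 3.112]
ft_force: [-0.2, -0.0, -0.5]
opening: 1.002
```

>>> apply_moves(
  increments=[
    [[-1.6,-0.6,-3.4],[0,1.9,0],9.5],
    [[-1.5,-0.6,-3.5],[0,1.9,0],9.5],
    [[-1.4,-0.6,-3.5],[0,1.9,0],9.5],
    [[-1.3,-0.6,-3.6],[0,1.9,0],9.5],
    [[-1.1,-0.6,-3.6],[0,1.9,0],9.5],
  ],
)

```text
t: 3.18
eef_pos: [458.9, -70.7, 308.2]
tcp_rot: [-1.569, 0.004, 2.94]
ft_force: [-0.1, -0.8, -0.8]
opening: 0.997
```

Run:
```python
from h import *
s=show(); d=read_camera("wrist"); np.save("w1.npy",{"d":d,"s":s},allow_pickle=True)
x0,y0,a=np.load("jig.npy"); J=R.from_euler('z',a).as_matrix()
img=d["img"][:,:,::-1].copy()
f=240/np.tan(np.radians(d["vfov"])/2); T=rot(s["tcp_rot"]).as_matrix(); m=d["mount"]
Rc=T@m[:3,:3]; tc=T@m[:3,3]+s["eef_pos"]
def pj(P): 
    q=(np.atleast_2d(P)@J.T+[x0,y0,0]-tc)@Rc; return q[:,:2]/q[:,2:]*f+[d["cx"],d["cy"]]
print("cam",tc.round(),Rc[:,2].round(2),f)
for l in [[(20,-230,43),(20,190,43)],[(-85,-230,18),(-85,190,18)],[(-85,190,18),(130,190,18)],[(-85,-230,18),(20,-230,18)],[(-20,43,71),(-20,69,71)],[(-20,69,71),(55,69,71)],[(-20,43,71),(55,43,71)]]:
    p=pj(l).astype(int).clip(-3000,3000); cv2.line(img,tuple(map(int,p[0])),tuple(map(int,p[1])),(0,255,0),1)
cv2.imwrite("pics/w1.png",img)
for t in ["jig","drill_bush","stop_track","clamp_pin","handle_push","batten_mid","batten_head","batten_tail"]:
    print(t,[(round(x["confidence"],2),((cam2world(d,x["point"],s)-[x0,y0,0])@J).round(1)) for x in nets.mark_of(d,t)[:2]])
```

```text
t 3.17 pos [458.9 -70.7 308.2] rpy [-1.569  0.004  2.94 ] F [-0.1 -0.8 -0.8] q [-0.29  0.16  1.8  -0.    1.18  1.48]
cam [534. -86. 480.] [-0.27  0.05 -0.96] 331.8617566062815
jig [(0.54, array([ -1.6, 119.9,  30.5]))]
drill_bush [(0.74, array([ 1.8, 56.9, 74.5]))]
stop_track [(0.81, array([  0.9, 120.9,  32.6]))]
clamp_pin [(0.61, array([ 122.1, -327.3,   14.6]))]
handle_push [(0.71, array([ 96.5,   0.8, 190.3]))]
batten_mid [(0.97, array([-26.8, -67.6,  30.9]))]
batten_head [(0.69, array([-23.6,  52.7,  29.7])), (0.51, array([-208.6, -438.2,   15.2]))]
batten_tail [(0.87, array([ -30.9, -188.6,   32.2]))]
```

View pics/w1.png

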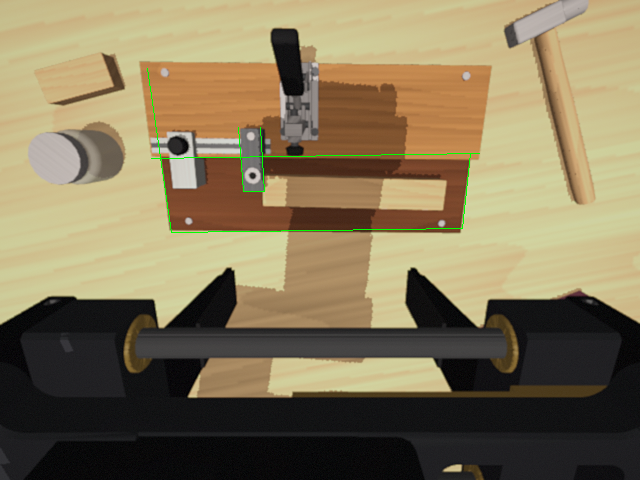

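```bash
cat >> h.py <<'E'
x0,y0,a=np.load("jig.npy"); J=R.from_euler('z',a).as_matrix()
def j2w(p): return J@np.array(p,float)+[x0,y0,0]
def w2j(p): return (np.array(p,float)-[x0,y0,0])@J
E
python3 - <<'E'
from h import *
o=np.load("w1.npy",allow_pickle=True).item(); d,s=o["d"],o["s"]
f=240/np.tan(np.radians(d["vfov"])/2)
for px in [(204,186),(198,150),(205,162),(200,135)]:
    r=cam2world(d,[(px[0]-d["cx"])/f,(px[1]-d["cy"])/f,1],s); c=cam2world(d,[0,0,0],s)
    print(px,[(z,w2j(c+(r-c)*(z-c[2])/(r[2]-c[2])).round(1)[:2]) for z in (30,45,60)])
plan(j2w([-78,-68,70]),[-np.pi/2,0,a+np.pi],n=5)
E
```

```text
(204, 186) [(30, array([-17.9, 131.3])), (45, array([-16. , 126.1])), (60, array([-14.1, 120.8]))]
(198, 150) [(30, array([ 29.3, 134. ])), (45, array([ 29.6, 128.6])), (60, array([ 30. , 123.3]))]
(205, 162) [(30, array([ 13.8, 126.5])), (45, array([ 14.6, 121.4])), (60, array([ 15.5, 116.3]))]
(200, 135) [(30, array([ 48. , 129.2])), (45, array([ 47.8, 124. ])), (60, array([ 47.5, 118.9]))]
[[0.82, 4.75, 0.82], [-0.0, -0.2, -0.0], 0.0]
[[0.81, 4.75, 0.82], [-0.0, -0.2, -0.0], 0.0]
[[0.81, 4.75, 0.82], [-0.0, -0.2, -0.0], 0.0]
[[0.81, 4.75, 0.82], [-0.0, -0.2, -0.0], 0.0]
[[0.81, 4.76, 0.82], [-0.0, -0.2, -0.0], 0.0]
```

>>> apply_moves(
  increments=[
    [[0.8,4.7,0.8],[0,-0.2,0],0],
    [[0.8,4.7,0.8],[0,-0.2,0],0],
    [[0.8,4.7,0.8],[0,-0.2,0],0],
    [[0.8,4.7,0.8],[0,-0.2,0],0],
    [[0.8,4.7,0.8],[0,-0.2,0],0],
  ],
)

```text
t: 4.25
eef_pos: [413.0, -109.2, 69.7]
tcp_rot: [-1.567, 0.014, 2.954]
ft_force: [0.6, -0.3, -1.1]
opening: 0.532
```

Run:
```python
from h import *
s=show(); print(w2j(s["eef_pos"]),s["opening"]); plan(j2w([-76,-68,27]),[-np.pi/2,0,a+np.pi],n=5)
```

```text
t 4.25 pos [ 413.  -109.2   69.7] rpy [-1.567  0.014  2.954] F [ 0.6 -0.3 -1.1] q [-0.41  0.46  2.18 -0.    0.48  1.35]
[-75.09397003 -71.36539703  69.71498595] 0.531744071750003
[[0.03, 0.85, -0.07], [-0.0, 0.0, -0.2], 0.0]
[[0.03, 0.85, -0.07], [-0.0, 0.0, -0.2], 0.0]
[[0.03, 0.85, -0.07], [-0.0, 0.0, -0.2], 0.0]
[[0.02, 0.85, -0.07], [-0.0, 0.0, -0.2], 0.0]
[[0.02, 0.85, -0.07], [-0.0, 0.0, -0.2], 0.0]
```

>>> apply_moves(
  increments=[
    [[0,0.8,0],[0,0,-0.2],0],
    [[0,0.9,0],[0,0,-0.2],0],
    [[0,0.9,-0.1],[0,0,-0.2],0],
    [[0,0.9,-0.1],[0,0,-0.2],0],
    [[0,0.8,-0.1],[0,0,0],0],
  ],
)

```text
t: 4.88
eef_pos: [415.1, -107.4, 26.2]
tcp_rot: [-1.567, 0.001, 2.952]
ft_force: [-0.1, 0.2, 1.1]
opening: 0.025
```

>>> apply_moves(
  increments=[
    [[-0.6,0,0],[0,0,0],0],
    [[-0.6,0,0],[0,0,0],0],
    [[-0.5,0,0],[0,0,0],0],
    [[-0.5,0,0],[0,0,0],0],
    [[-0.5,0,0],[0,0,0],0],
  ],
)

```text
t: 5.5
eef_pos: [443.6, -112.6, 26.4]
tcp_rot: [-1.567, 0.001, 2.952]
ft_force: [-0.3, -0.2, 0.6]
opening: 0.003
```

Run:
```python
from h import *
s=show(); print(w2j(s["eef_pos"]),s["opening"])
```

```text
t 5.5 pos [ 443.6 -112.6   26.4] rpy [-1.567e+00  1.000e-03  2.952e+00] F [-0.3 -0.2  0.6] q [-0.39  0.57  2.13 -0.01  0.43  1.38]
[-44.35289566 -68.98846678  26.41443377] 0.002615598054966043
```

>>> apply_moves(
  increments=[
    [[-0.25,0,0],[0,0,0],0],
    [[-0.25,0,0],[0,0,0],0],
    [[-0.2,0,0],[0,0,0],0],
    [[-0.2,0,0],[0,0,0],0],
    [[-0.15,0,0],[0,0,0],0],
  ],
)

```text
t: 6.12
eef_pos: [454.4, -114.6, 26.4]
tcp_rot: [-1.567, 0.0, 2.952]
ft_force: [-2.8, 1.0, 2.3]
opening: 0.005
```

>>> apply_moves(
  increments=[
    [[-0.1,0,0],[0,0,0],0],
    [[-0.1,0,0],[0,0,0],0],
    [[-0.1,0,0],[0,0,0],0],
    [[-0.1,0,0],[0,0,0],0],
    [[-0.1,0,0],[0,0,0],0],
  ],
)

```text
t: 6.75
eef_pos: [454.4, -114.3, 26.2]
tcp_rot: [-1.569, -0.011, 2.952]
ft_force: [-4.3, 0.2, 3.7]
opening: 0.005
```

>>> apply_moves(
  increments=[
    [[-0.2,0,0],[0,0,0],0],
    [[-0.25,0,0],[0,0,0],0],
    [[-0.25,0,0],[0,0,0],0],
    [[-0.25,0,0],[0,0,0],0],
    [[-0.25,0,0],[0,0,0],0],
  ],
)

```text
t: 7.38
eef_pos: [454.2, -113.4, 25.6]
tcp_rot: [-1.572, -0.038, 2.953]
ft_force: [-12.7, -0.4, 8.7]
opening: 0.007
```

Run:
```python
from h import *
s=show(); print(w2j(s["eef_pos"]),s["opening"])
d=read_camera("scene")
for t in ["batten_mid","batten_head","batten_tail"]:
    print(t,[(round(x["confidence"],2),w2j(cam2world(d,x["point"])).round(1)) for x in nets.mark_of(d,t)[:3]])
d=read_camera("wrist"); cv2.imwrite("pics/w2.png",d["img"][:,:,::-1])
for t in ["batten_mid","batten_head","batten_tail"]:
    print(t,[(round(x["confidence"],2),w2j(cam2world(d,x["point"],s)).round(1)) for x in nets.mark_of(d,t)[:3]])
```

```text
t 7.38 pos [ 454.2 -113.4   25.6] rpy [-1.572 -0.038  2.953] F [-12.7  -0.4   8.7] q [-0.38  0.59  2.08 -0.01  0.5   1.39]
[-33.78023172 -67.76211869  25.55060886] 0.00672719498147724
batten_mid [(0.66, array([-318.2,  272.7,    9.6])), (0.62, array([-253.3, -334.2,   10.8])), (0.57, array([ -2.3, -70.6,  33.3]))]
batten_head [(0.87, array([-272.6,  160.3,   10.1])), (0.7, array([ 0.5, 53.2, 35.1])), (0.63, array([-211.5, -439.4,   16.4]))]
batten_tail [(0.94, array([  -5.5, -189.3,   29.9])), (0.73, array([-308.3, -218.1,   14.5])), (0.56, array([-363.1,  384.3,   10.1]))]
batten_mid [(0.94, array([ -2.6, -69.2,  31.1]))]
batten_head [(0.93, array([-3. , 53.1, 34.4])), (0.67, array([  -5.1, -187.6,   34.7]))]
batten_tail [(0.56, array([  -4.7, -187.6,   27. ]))]
```

View pics/w2.png

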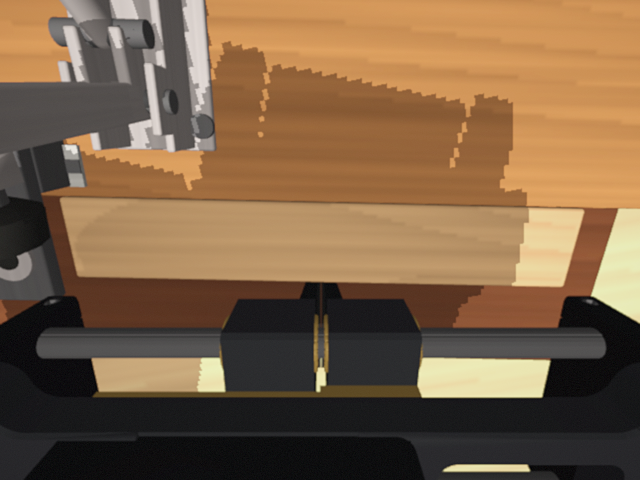

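>>> apply_moves(
  increments=[
    [[0.5,0,0],[0,0,0],0],
    [[1.0,0,0.3],[0,0,0],0],
    [[1.0,0,2],[0,0,0],0],
    [[0,0,4],[0,0,0],0],
    [[0,0,4.5],[0,0,0],0],
  ],
)

```text
t: 8.4
eef_pos: [407.9, -215.4, 26.7]
tcp_rot: [-1.572, -0.035, 2.958]
ft_force: [0.9, -0.1, 0.7]
opening: 0.004
```

Run:
```python
from h import *
s=show(); print(w2j(s["eef_pos"]))
print("a"); plan(j2w([-60,-216,28]),[-np.pi/2,0,a+np.pi],n=2)
plan(j2w([-1,-216,28]),[-np.pi/2,0,a+np.pi],n=3,st={"eef_pos":j2w([-60,-216,28]),"tcp_rot":[-np.pi/2,0,a+np.pi]})
```

```text
t 8.4 pos [ 407.9 -215.4   26.7] rpy [-1.572 -0.035  2.958] F [ 0.9 -0.1  0.7] q [-0.62  0.58  2.1  -0.03  0.49  1.16]
[ -60.15866885 -176.68396964   26.68013698]
a
[[0.0, -0.07, 1.97], [0.0, 0.1, 1.0], 0.0]
[[-0.0, -0.07, 1.97], [0.0, 0.1, 1.0], 0.0]
[[-1.97, 0.0, 0.0], [0.0, 0.0, 0.0], 0.0]
[[-1.97, 0.0, 0.0], [0.0, 0.0, 0.0], 0.0]
[[-1.97, 0.0, 0.0], [0.0, 0.0, 0.0], 0.0]
```

>>> apply_moves(
  increments=[
    [[0,-0.1,2.0],[0,0.1,1],0],
    [[0,0,2.0],[0,0,1],0],
    [[-2,0,0],[0,0,0],0],
    [[-2,0,0],[0,0,0],0],
    [[-1.9,0,0],[0,0,0],0],
  ],
)

```text
t: 9.02
eef_pos: [456.6, -271.2, 28.0]
tcp_rot: [-1.57, 0.003, 2.95]
ft_force: [0.4, -0.4, 0.3]
opening: 0.005
```

Run:
```python
from h import *
s=show(); print(w2j(s["eef_pos"]))
plan(j2w([-1,-180,28]),[-np.pi/2,0,a+np.pi],n=5)
```

```text
t 9.03 pos [ 456.6 -271.2   28. ] rpy [-1.57   0.003  2.95 ] F [ 0.4 -0.4  0.3] q [-0.66  0.63  1.95  0.    0.56  1.1 ]
[  -1.92215691 -222.3661648    28.02327448]
[[-0.02, -0.0, -0.85], [-0.0, -0.0, -0.0], 0.0]
[[-0.02, 0.0, -0.85], [-0.0, -0.0, -0.0], 0.0]
[[-0.02, 0.0, -0.85], [-0.0, -0.0, -0.0], 0.0]
[[-0.02, 0.0, -0.85], [-0.0, -0.0, -0.0], 0.0]
[[-0.02, 0.0, -0.85], [-0.0, -0.0, -0.0], 0.0]
```

>>> apply_moves(
  increments=[
    [[0,0,-0.8],[0,0,0],0],
    [[0,0,-0.7],[0,0,0],0],
    [[0,0,-0.6],[0,0,0],0],
    [[0,0,-0.6],[0,0,0],0],
    [[0,0,-0.6],[0,0,0],0],
  ],
)

```text
t: 9.65
eef_pos: [461.4, -236.1, 27.9]
tcp_rot: [-1.57, 0.003, 2.95]
ft_force: [0.2, -0.8, -0.7]
opening: 0.002
```

>>> apply_moves(
  increments=[
    [[0,0,-0.7],[0,0,0],0],
    [[0,0,-0.7],[0,0,0],0],
    [[0,0,-0.7],[0,0,0],0],
    [[0,0,-0.6],[0,0,0],0],
    [[0,0,-0.5],[0,0,0],0],
  ],
)

```text
t: 10.28
eef_pos: [467.9, -202.4, 27.9]
tcp_rot: [-1.57, 0.003, 2.95]
ft_force: [0.2, 0.5, -0.4]
opening: 0.005
```

Run:
```python
from h import *
s=show(); print(w2j(s["eef_pos"]))
d=read_camera("wrist"); cv2.imwrite("pics/w3.png",d["img"][:,:,::-1])
for t in ["batten_head","batten_tail","drill_bush"]:
    print(t,[(round(x["confidence"],2),w2j(cam2world(d,x["point"],s)).round(1)) for x in nets.mark_of(d,t)[:3]])
```

```text
t 10.28 pos [ 467.9 -202.4   27.9] rpy [-1.57   0.003  2.95 ] F [ 0.2  0.5 -0.4] q [-0.54  0.61  2.01  0.    0.52  1.22]
[  -3.67501123 -152.64054995   27.91204674]
batten_head []
batten_tail [(0.63, array([  -6.5, -147.3,   32.5])), (0.29, array([ -4. , -25.5,  28.9]))]
drill_bush [(0.56, array([  -7.9, -143. ,   31.1]))]
```

View pics/w3.png

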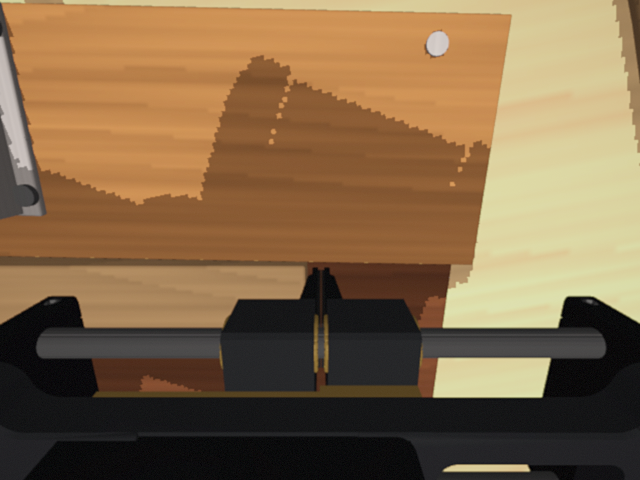

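>>> apply_moves(
  increments=[
    [[-0.1,0,-0.25],[0,0,0],0],
    [[-0.1,0,-0.25],[0,0,0],0],
    [[0,0,-0.25],[0,0,0],0],
    [[0,0,-0.25],[0,0,0],0],
    [[0,0,-0.25],[0,0,0],0],
  ],
)

```text
t: 11.1
eef_pos: [472.5, -190.7, 27.9]
tcp_rot: [-1.57, 0.003, 2.949]
ft_force: [0.4, -0.4, 0.3]
opening: 0.005
```

>>> apply_moves(
  increments=[
    [[0,0,-0.15],[0,0,0],0],
    [[0,0,-0.15],[0,0,0],0],
    [[0,0,-0.15],[0,0,0],0],
    [[0,0,-0.15],[0,0,0],0],
    [[0,0,-0.15],[0,0,0],0],
  ],
)

```text
t: 11.72
eef_pos: [474.1, -182.8, 27.9]
tcp_rot: [-1.57, 0.003, 2.949]
ft_force: [0.2, 0.4, 0.7]
opening: 0.005
```

>>> apply_moves(
  increments=[
    [[0,0,-0.1],[0,0,0],0],
    [[0,0,-0.1],[0,0,0],0],
    [[0,0,-0.1],[0,0,0],0],
    [[0,0,-0.1],[0,0,0],0],
    [[0,0,-0.1],[0,0,0],0],
  ],
)

```text
t: 12.35
eef_pos: [475.1, -177.6, 27.9]
tcp_rot: [-1.57, 0.003, 2.949]
ft_force: [-1.0, -0.0, 0.4]
opening: 0.004
```

>>> apply_moves(
  increments=[
    [[0,0,-0.1],[0,0,0],0],
    [[0,0,-0.1],[0,0,0],0],
    [[0,0,-0.1],[0,0,0],0],
    [[0,0,-0.1],[0,0,0],0],
    [[0,0,-0.1],[0,0,0],0],
  ],
)

```text
t: 12.98
eef_pos: [476.1, -172.3, 27.9]
tcp_rot: [-1.57, 0.003, 2.949]
ft_force: [-1.2, -0.6, 0.1]
opening: 0.004
```

>>> apply_moves(
  increments=[
    [[0,0,-0.1],[0,0,0],0],
    [[0,0,-0.1],[0,0,0],0],
    [[0,0,-0.1],[0,0,0],0],
    [[0,0,-0.1],[0,0,0],0],
    [[0,0,-0.1],[0,0,0],0],
  ],
)

```text
t: 13.6
eef_pos: [477.1, -167.1, 27.9]
tcp_rot: [-1.57, 0.003, 2.949]
ft_force: [-1.2, -4.4, -0.5]
opening: 0.005
```

Run:
```python
from h import *
s=show(); print(w2j(s["eef_pos"]))
o=[]
for n in ("scene","side"):
    d=read_camera(n); im=d["img"][:,:,::-1]
    c=proj(d,[j2w([20,40,40])])[0]; x,y=map(int,c); o.append(cv2.resize(im[max(0,y-75):y+75,max(0,x-100):x+100],(800,600),interpolation=cv2.INTER_CUBIC)[:, :])
cv2.imwrite("pics/z1.png",cv2.resize(np.vstack(o),(800,1200))[:,:][::1]); cv2.imwrite("pics/z1.png",np.hstack([cv2.resize(i,(400,300)) for i in o])); cv2.imwrite("pics/side1.png",o[1])
```

```text
t 13.6 pos [ 477.1 -167.1   27.9] rpy [-1.57   0.003  2.949] F [-1.2 -4.4 -0.5] q [-0.47  0.61  2.02 -0.    0.51  1.3 ]
[  -1.25313135 -116.23558246   27.91978017]
```

View pics/side1.png

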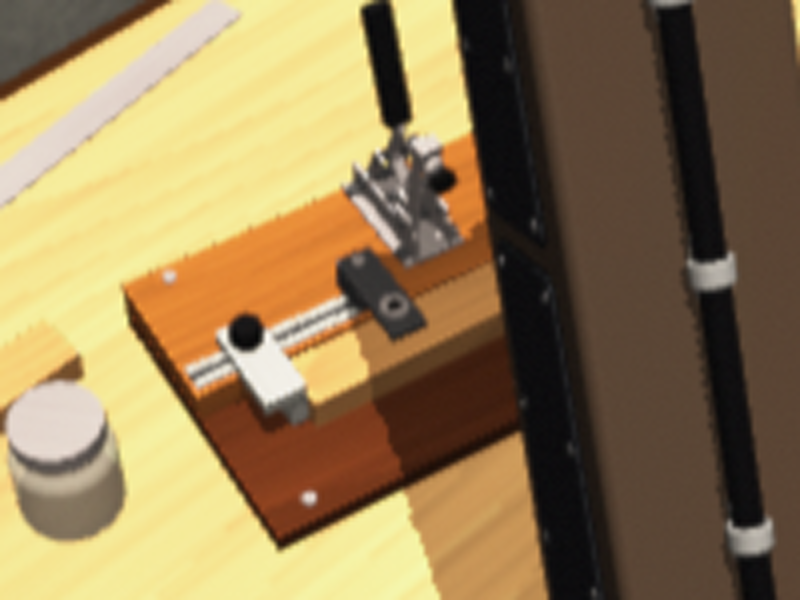

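The crop (side view) shows the batten head reaching the stop plate around (305,400). The −4.4 N reading agrees. I'll confirm with one more light push.

>>> apply_moves(
  increments=[
    [[0,0,-0.1],[0,0,0],0],
    [[0,0,-0.1],[0,0,0],0],
    [[0,0,-0.1],[0,0,0],0],
    [[0,0,-0.12],[0,0,0],0],
    [[0,0,-0.12],[0,0,0],0],
  ],
)

```text
t: 14.32
eef_pos: [477.8, -167.0, 28.2]
tcp_rot: [-1.564, 0.005, 2.951]
ft_force: [-5.3, -13.8, 0.3]
opening: 0.006
```

>>> apply_moves(
  increments=[
    [[0,0,0.4],[0,0,0],0],
    [[0,0,0.8],[0,0,0],0],
    [[2.5,0,0],[0,0,0],0],
    [[2.7,0,0],[0,0,0],0],
    [[0,0,-2],[0,0,0],0],
  ],
)

```text
t: 14.95
eef_pos: [426.7, -150.7, 27.7]
tcp_rot: [-1.565, 0.005, 2.948]
ft_force: [0.8, 0.6, -0.4]
opening: 0.005
```

>>> apply_moves(
  increments=[
    [[0,0,-3],[0,0,0],0],
    [[0,0,-3],[0,0,0],0],
    [[0,0,-3],[0,0,0],0],
    [[0,0,-2.2],[0,0,0],0],
    [[0,0,0],[0,0,0],0],
  ],
)

```text
t: 15.58
eef_pos: [449.0, -38.1, 27.2]
tcp_rot: [-1.565, 0.006, 2.948]
ft_force: [0.3, -1.0, 0.8]
opening: 0.001
```

Run:
```python
from h import *
s=show(); print(w2j(s["eef_pos"]))
plan(j2w([-36,0,27]),[-np.pi/2,0,a+np.pi],n=5)
```

```text
t 15.57 pos [449.  -38.1  27.2] rpy [-1.565  0.006  2.948] F [ 0.3 -1.   0.8] q [-0.23  0.57  2.15 -0.01  0.42  1.55]
[-52.98271772   5.15173951  27.23631079]
[[-0.34, 0.01, 0.1], [-0.1, -0.1, -0.1], 0.0]
[[-0.34, 0.01, 0.1], [-0.1, -0.1, -0.1], 0.0]
[[-0.34, 0.01, 0.1], [-0.1, -0.1, -0.1], 0.0]
[[-0.34, 0.01, 0.1], [-0.1, -0.1, -0.1], 0.0]
[[-0.34, 0.01, 0.1], [-0.1, -0.1, -0.1], 0.0]
```

>>> apply_moves(
  increments=[
    [[-0.35,0,0],[0,0,0],0],
    [[-0.35,0,0],[0,0,0],0],
    [[-0.35,0,0],[0,0,0],0],
    [[-0.3,0,0],[0,0,0],0],
    [[-0.2,0,0],[0,0,0],0],
  ],
)

```text
t: 16.2
eef_pos: [465.3, -43.8, 27.4]
tcp_rot: [-1.565, 0.006, 2.945]
ft_force: [-0.5, -0.5, -0.7]
opening: 0.002
```

>>> apply_moves(
  increments=[
    [[-0.15,0,0],[0,0,0],0],
    [[-0.15,0,0],[0,0,0],0],
    [[-0.15,0,0],[0,0,0],0],
    [[-0.15,0,0],[0,0,0],0],
    [[-0.15,0,0],[0,0,0],0],
  ],
)

```text
t: 16.82
eef_pos: [469.5, -44.4, 27.1]
tcp_rot: [-1.565, -0.002, 2.945]
ft_force: [-7.7, 0.8, 5.6]
opening: 0.006
```

Run:
```python
from h import *
s=show(); print(w2j(s["eef_pos"]))
```

```text
t 16.82 pos [469.5 -44.4  27.1] rpy [-1.565e+00 -2.000e-03  2.945e+00] F [-7.7  0.8  5.6] q [-0.23  0.58  2.1  -0.01  0.46  1.55]
[-31.63382593   2.81723887  27.11640839]
```

>>> apply_moves(
  increments=[
    [[0.5,0,0],[0,0,0],0],
    [[1.5,0,0],[0,0,0],0],
    [[1.5,-2,0],[0,0,0],0],
    [[0.5,-4,0],[0,0,0],0],
    [[0,-5,0],[0,0,0],0],
  ],
)

```text
t: 17.45
eef_pos: [425.5, -35.0, 136.7]
tcp_rot: [-1.565, -0.008, 2.945]
ft_force: [0.2, -0.3, 0.5]
opening: 0.005
```

>>> apply_moves(
  increments=[
    [[0,-5.5,0],[0,0,0],0],
    [[0,-5.5,0],[0,0,0],0],
    [[0,-4,0],[0,0,0],0],
    [[0,-2,0],[0,0,0],0],
    [[0,0,0],[0,0,0],0],
  ],
)

```text
t: 18.08
eef_pos: [423.3, -33.4, 314.2]
tcp_rot: [-1.565, -0.0, 2.946]
ft_force: [-0.3, 0.1, -0.6]
opening: 0.006
```

Run:
```python
from h import *
s=show(); print(w2j(s["eef_pos"]))
d=read_camera("wrist"); cv2.imwrite("pics/w4.png",d["img"][:,:,::-1])
for t in ["batten_head","batten_tail","batten_mid","drill_bush","stop_track","clamp_pin","handle_push"]:
    print(t,[(round(x["confidence"],2),w2j(cam2world(d,x["point"],s)).round(1)) for x in nets.mark_of(d,t)[:2]])
d=read_camera("scene"); print([(round(x["confidence"],2),w2j(cam2world(d,x["point"])).round(1)) for x in nets.mark_of(d,"handle_push")[:2]])
plan(j2w([55,0,300]),(rot([-np.pi/2,0,a+np.pi])*R.from_euler('z',22,degrees=True)).as_euler('xyz'),n=5)
```

```text
t 18.07 pos [423.3 -33.4 314.2] rpy [-1.565 -0.     2.946] F [-0.3  0.1 -0.6] q [-0.23  0.09  1.86 -0.01  1.18  1.54]
[-79.09992597   4.96661545 314.2461971 ]
batten_head [(0.95, array([ -0. , 131.3,  30.6])), (0.8, array([-208. , -439.3,   17.2]))]
batten_tail [(0.84, array([  -3.9, -109.1,   31.4])), (0.84, array([-360.4,  391.4,   11.4]))]
batten_mid [(0.87, array([-1.4, 10.4, 30.2])), (0.79, array([-260.4, -327.7,   12.4]))]
drill_bush [(0.83, array([-1.2, 56.9, 72.9]))]
stop_track [(0.57, array([  1.5, 117.9,  31.8]))]
clamp_pin [(0.63, array([60.6,  2.2, 70.3]))]
handle_push [(0.7, array([100. ,   2.2, 194.5]))]
[(0.58, array([101.6,  -6.8, 190.5]))]
[[-2.68, 0.25, 0.08], [-0.1, -0.1, 4.4], 0.0]
[[-2.65, 0.46, 0.08], [-0.1, -0.1, 4.4], 0.0]
[[-2.61, 0.66, 0.08], [-0.1, -0.1, 4.4], 0.0]
[[-2.55, 0.86, 0.09], [-0.1, -0.1, 4.4], 0.0]
[[-2.47, 1.06, 0.09], [-0.1, -0.1, 4.4], 0.0]
```

View pics/w4.png

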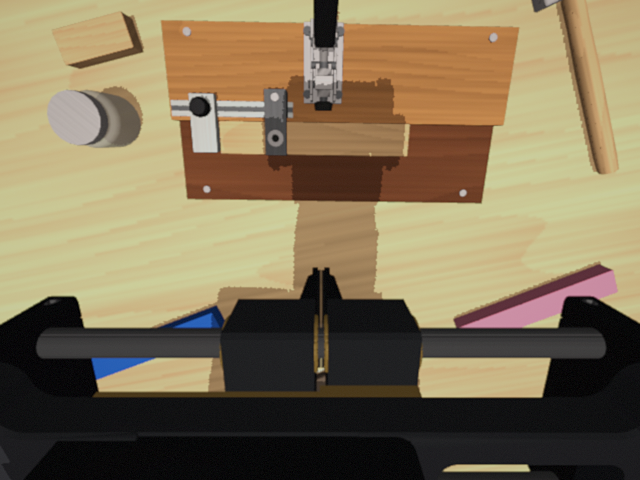

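The picture shows the batten (230–408, 120–157) flush to the fence with its head at the stop block (~218,150). The clamp is still open. Next I'll tilt the tool and go to the handle.

>>> apply_moves(
  increments=[
    [[-2.7,0.2,0.1],[0,0,4.4],0],
    [[-2.7,0.5,0.1],[0,0,4.4],0],
    [[-2.6,0.7,0.1],[0,0,4.4],0],
    [[-2.6,0.9,0.1],[0,0,4.4],0],
    [[-2.5,1.0,0.1],[0,0,4.4],0],
  ],
)

```text
t: 19.2
eef_pos: [559.0, -65.7, 300.1]
tcp_rot: [-1.565, 0.392, 2.948]
ft_force: [0.7, 0.5, 0.3]
opening: 0.005
```

Run:
```python
from h import *
s=show(); print(w2j(s["eef_pos"]), (J.T@rot(s["tcp_rot"]).as_matrix()).round(3).tolist())
plan(j2w([68,1,192]),(rot([-np.pi/2,0,a+np.pi])*R.from_euler('z',22,degrees=True)).as_euler('xyz'),n=5)
```

```text
t 19.2 pos [559.  -65.7 300.1] rpy [-1.565  0.392  2.948] F [0.7 0.5 0.3] q [-0.24  0.18  1.85  0.02  0.72  1.51]
[ 60.23598954  -1.3226019  300.09249698] [[-0.924, 0.382, -0.008], [0.005, -0.008, -1.0], [-0.382, -0.924, 0.006]]
[[0.68, 2.06, -0.06], [-0.1, -0.1, -0.1], 0.0]
[[0.68, 2.06, -0.06], [-0.1, -0.1, -0.1], 0.0]
[[0.68, 2.06, -0.05], [-0.1, -0.1, -0.1], 0.0]
[[0.67, 2.06, -0.05], [-0.1, -0.1, -0.1], 0.0]
[[0.67, 2.06, -0.05], [-0.1, -0.1, -0.1], 0.0]
```

>>> apply_moves(
  increments=[
    [[0.7,2.1,0],[0,0,0],0],
    [[0.7,2.1,-0.1],[0,0,0],0],
    [[0.7,2.1,0],[0,0,0],0],
    [[0.7,2.0,-0.1],[0,0,0],0],
    [[0.6,2.0,0],[0,0,0],0],
  ],
)

```text
t: 19.82
eef_pos: [568.6, -66.3, 188.7]
tcp_rot: [-1.565, 0.394, 2.948]
ft_force: [0.4, -0.3, -0.3]
opening: 0.005
```

```bash
cat >> h.py <<'E'
def vec(*ds):
    """jig-frame shifts (mm) -> tool-frame cm at the present orientation"""
    s=show(); print("jig",w2j(s["eef_pos"]).round(1),"Fjig",(np.array(s["ft_force"])@J).round(1))
    for d in ds: print(d,(rot(s["tcp_rot"]).inv().apply(J@np.array(d,float))/10).round(2))
def handle():
    for n in ("wrist","scene"):
        s=readout.state(); d=read_camera(n)
        print(n,[(round(x["confidence"],2),w2j(cam2world(d,x["point"],s)).round(1)) for x in nets.mark_of(d,"handle_push")[:2]])
E
python3 -c "
from h import *
vec((4,0,0),(4,0,-1),(4,0,-2),(3,0,-3),(2,0,-4),(0,0,-4)); handle()"
```

```text
t 19.82 pos [568.6 -66.3 188.7] rpy [-1.565  0.394  2.948] F [ 0.4 -0.3 -0.3] q [-0.24  0.33  1.99  0.02  0.43  1.51]
jig [ 69.7  -0.2 188.7] Fjig [ 0.5 -0.2 -0.3]
(4, 0, 0) [-0.37  0.15 -0.  ]
(4, 0, -1) [-0.33  0.25 -0.  ]
(4, 0, -2) [-0.29  0.34 -0.  ]
(3, 0, -3) [-0.16  0.39 -0.  ]
(2, 0, -4) [-0.03  0.45 -0.  ]
(0, 0, -4) [ 0.15  0.37 -0.  ]
wrist [(0.91, array([100.3,   1.2, 191.7]))]
scene [(0.71, array([100.7,  -4.3, 191.8]))]
```

>>> apply_moves(
  increments=[
    [[-0.46,0.19,0],[0,0,0],0],
    [[-0.46,0.19,0],[0,0,0],0],
    [[-0.46,0.19,0],[0,0,0],0],
    [[-0.4,0.16,0],[0,0,0],0],
    [[-0.4,0.16,0],[0,0,0],0],
  ],
)

```text
t: 20.65
eef_pos: [594.1, -71.4, 192.7]
tcp_rot: [-1.564, 0.398, 2.948]
ft_force: [-0.4, 0.3, 0.4]
opening: 0.004
```

```bash
python3 -c "
from h import *
vec(); handle()"
```

```text
t 20.65 pos [594.1 -71.4 192.7] rpy [-1.564  0.398  2.948] F [-0.4  0.3  0.4] q [-0.23  0.36  1.93  0.02  0.46  1.51]
jig [ 95.8  -0.4 192.7] Fjig [-0.4  0.2  0.4]
wrist [(0.56, array([ 1.046e+02, -1.000e-01,  1.908e+02]))]
scene [(0.75, array([106.9,  -4.4, 190.4]))]
```

>>> apply_moves(
  increments=[
    [[-0.38,0.33,0],[0,0,0],0],
    [[-0.36,0.35,0],[0,0,0],0],
    [[-0.34,0.38,0],[0,0,0],0],
    [[-0.32,0.4,0],[0,0,0],0],
    [[-0.3,0.42,0],[0,0,0],0],
  ],
)

```text
t: 21.48
eef_pos: [617.7, -76.2, 181.2]
tcp_rot: [-1.564, 0.398, 2.948]
ft_force: [-0.4, 0.3, -0.2]
opening: 0.005
```

```bash
python3 -c "
from h import *
vec((3.6,0,-3.5),(3.2,0,-3.8),(2.8,0,-4.2)); handle()"
```

```text
t 21.48 pos [617.7 -76.2 181.2] rpy [-1.564  0.398  2.948] F [-0.4  0.3 -0.2] q [-0.23  0.41  1.88  0.02  0.45  1.52]
jig [119.9  -0.6 181.2] Fjig [-0.5  0.2 -0.2]
(3.6, 0, -3.5) [-0.2   0.46 -0.  ]
(3.2, 0, -3.8) [-0.15  0.47 -0.  ]
(2.8, 0, -4.2) [-0.1  0.5 -0. ]
wrist [(0.64, array([128.7,  -0.6, 187.7]))]
scene [(0.6, array([63.9, -2.5, 66.5])), (0.49, array([136.5,  -5.7, 185.6]))]
```

>>> apply_moves(
  increments=[
    [[-0.27,0.38,0],[0,0,0],0],
    [[-0.26,0.41,0],[0,0,0],0],
    [[-0.24,0.42,0],[0,0,0],0],
    [[-0.23,0.44,0],[0,0,0],0],
    [[-0.2,0.45,0],[0,0,0],0],
  ],
)

```text
t: 22.3
eef_pos: [637.3, -80.1, 166.0]
tcp_rot: [-1.564, 0.398, 2.948]
ft_force: [-0.4, 0.5, -0.3]
opening: 0.007
```

```bash
python3 -c "
from h import *
vec(); handle()"
```

```text
t 22.3 pos [637.3 -80.1 166. ] rpy [-1.564  0.398  2.948] F [-0.4  0.5 -0.3] q [-0.23  0.45  1.85  0.02  0.44  1.52]
jig [139.9  -0.9 166. ] Fjig [-0.4  0.4 -0.3]
wrist [(0.86, array([156.2,  -2.6, 161.1]))]
scene [(0.6, array([160.6,  -5.3, 158.2])), (0.16, array([18.7,  2. , 27.7]))]
```

```bash
python3 -c "
from h import *
d=read_camera('wrist'); d2=read_camera('scene'); im=d['img'][:,:,::-1]
x,y=map(int,proj(d2,[j2w([140,0,130])])[0]); c=d2['img'][y-60:y+60,x-80:x+80,::-1]
cv2.imwrite('pics/h1.png',np.hstack([cv2.resize(im,(400,300)),cv2.resize(c,(400,300),interpolation=cv2.INTER_CUBIC)]))"
```

```text
(no output)
```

View pics/h1.png

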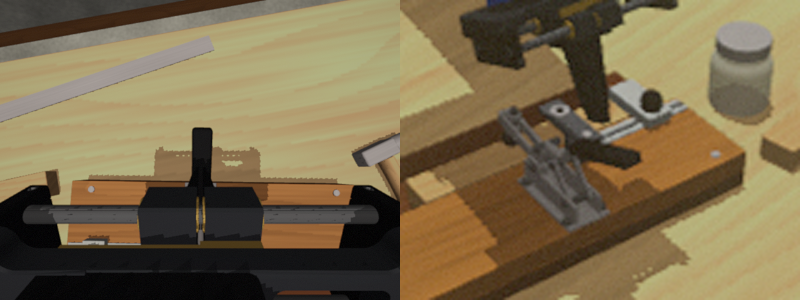

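>>> apply_moves(
  increments=[
    [[-0.29,0.34,0],[0,0,0],0],
    [[-0.29,0.34,0],[0,0,0],0],
    [[-0.26,0.43,0],[0,0,0],0],
    [[-0.13,0.48,0],[0,0,0],0],
    [[-0.13,0.48,0],[0,0,0],0],
  ],
)

```text
t: 23.22
eef_pos: [656.1, -83.9, 151.0]
tcp_rot: [-1.564, 0.399, 2.948]
ft_force: [-0.3, 0.2, 0.4]
opening: 0.004
```

```bash
python3 -c "
from h import *
vec(); handle()"
```

```text
t 23.23 pos [656.1 -83.9 151. ] rpy [-1.564  0.399  2.948] F [-0.3  0.2  0.4] q [-0.23  0.5   1.82  0.02  0.42  1.52]
jig [159.   -1.1 151. ] Fjig [-0.3  0.1  0.4]
wrist [(0.81, array([164.2,  -3.7, 136.3]))]
scene [(0.92, array([166.9,  -4.5, 135.4]))]
```

>>> apply_moves(
  increments=[
    [[0,0.43,0],[0,0,0],0],
    [[0,0.43,0],[0,0,0],0],
    [[0,0.43,0],[0,0,0],0],
    [[0,0.43,0],[0,0,0],0],
    [[0,0.43,0],[0,0,0],0],
  ],
)

```text
t: 24.05
eef_pos: [664.1, -85.6, 130.8]
tcp_rot: [-1.564, 0.399, 2.948]
ft_force: [-5.7, 1.7, 6.0]
opening: 0.004
```

```bash
python3 -c "
from h import *
vec(); handle()"
```

```text
t 24.05 pos [664.1 -85.6 130.8] rpy [-1.564  0.399  2.948] F [-5.7  1.7  6. ] q [-0.23  0.54  1.82  0.02  0.39  1.52]
jig [167.2  -1.2 130.8] Fjig [-5.9  0.6  6. ]
wrist [(0.67, array([165.4,  -2.9, 130.3]))]
scene [(0.84, array([167.2,  -5.4, 129.2])), (0.23, array([  1.8, 118.2,  29.4]))]
```

>>> apply_moves(
  increments=[
    [[0,0.4,0],[0,0,0],0],
    [[0,0.4,0],[0,0,0],0],
    [[0,0.4,0],[0,0,0],0],
    [[0,0.4,0],[0,0,0],0],
    [[0,0.4,0],[0,0,0],0],
  ],
)

```text
t: 24.88
eef_pos: [669.9, -86.7, 113.3]
tcp_rot: [-1.564, 0.397, 2.949]
ft_force: [-5.0, 0.2, 5.5]
opening: 0.005
```

```bash
python3 -c "
from h import *
vec(); handle()"
```

```text
t 24.88 pos [669.9 -86.7 113.3] rpy [-1.564  0.397  2.949] F [-5.   0.2  5.5] q [-0.23  0.57  1.81  0.02  0.36  1.52]
jig [173.1  -1.2 113.3] Fjig [-4.9 -0.7  5.5]
wrist []
scene [(0.83, array([174.3,  -4.3, 108.2]))]
```

>>> apply_moves(
  increments=[
    [[0,0.35,0],[0,0,0],0],
    [[0,0.35,0],[0,0,0],0],
    [[0,0.35,0],[0,0,0],0],
    [[0,0.35,0],[0,0,0],0],
    [[0,0.3,0],[0,0,0],0],
  ],
)

```text
t: 25.7
eef_pos: [677.4, -88.4, 96.5]
tcp_rot: [-1.564, 0.398, 2.948]
ft_force: [-0.2, -0.4, 0.3]
opening: 0.006
```

```bash
python3 -c "
from h import *
vec(); handle()"
```

```text
t 25.7 pos [677.4 -88.4  96.5] rpy [-1.564  0.398  2.948] F [-0.2 -0.4  0.3] q [-0.23  0.6   1.81  0.02  0.34  1.52]
jig [180.8  -1.4  96.5] Fjig [-0.1 -0.5  0.3]
wrist []
scene [(0.9, array([175.5,  -6.5,  84.4])), (0.71, array([-3. , 55.7, 72.4]))]
```

The force dropped to zero and the handle is at z≈84–88, so it has gone over centre. I'll press lightly to confirm it sits on its end stop.

>>> apply_moves(
  increments=[
    [[0,0.25,0],[0,0,0],0],
    [[0,0.2,0],[0,0,0],0],
    [[0,0.2,0],[0,0,0],0],
    [[0,0.15,0],[0,0,0],0],
    [[0,0.15,0],[0,0,0],0],
  ],
)

```text
t: 26.52
eef_pos: [681.3, -89.2, 89.0]
tcp_rot: [-1.564, 0.4, 2.948]
ft_force: [-4.8, 0.8, 10.1]
opening: 0.007
```

```bash
python3 -c "
from h import *
vec(); handle()"
```

```text
t 26.52 pos [681.3 -89.2  89. ] rpy [-1.564  0.4    2.948] F [-4.8  0.8 10.1] q [-0.23  0.61  1.8   0.02  0.32  1.52]
jig [184.8  -1.5  89. ] Fjig [-4.8 -0.1 10.1]
wrist []
scene [(0.81, array([175. ,  -4. ,  84.6]))]
```

>>> apply_moves(
  increments=[
    [[0,-0.3,0],[0,0,0],0],
    [[0,-1,0],[0,0,0],0],
    [[0,-3,0],[0,0,0],0],
    [[0,-5,0],[0,0,0],0],
    [[0,-5,0],[0,0,0],0],
  ],
)

```text
t: 27.35
eef_pos: [624.5, -77.2, 221.7]
tcp_rot: [-1.564, 0.394, 2.948]
ft_force: [0.0, 0.2, 0.5]
opening: 0.006
```

>>> apply_moves(
  increments=[
    [[2,-4,0],[0,0,-4],0],
    [[3,-3,0],[0,0,-4],0],
    [[4,-2,0],[0,0,-4],0],
    [[4,-1,0],[0,0,-4],0],
    [[3,0,0],[0,0,-4],0],
  ],
)

```text
t: 27.98
eef_pos: [434.5, -39.0, 286.3]
tcp_rot: [-1.564, 0.043, 2.946]
ft_force: [1.2, 0.2, 0.3]
opening: 0.005
```

```bash
python3 -c "
from h import *
vec(); handle()
s=readout.state(); d=read_camera('wrist'); d2=read_camera('scene'); im=d['img'][:,:,::-1]
for t in ['batten_head','batten_tail','stop_track']: print(t,[(round(x['confidence'],2),w2j(cam2world(d,x['point'],s)).round(1)) for x in nets.mark_of(d,t)[:2]])
x,y=map(int,proj(d2,[j2w([50,0,60])])[0]); c=d2['img'][y-75:y+75,x-100:x+100,::-1]
cv2.imwrite('pics/f1.png',np.hstack([cv2.resize(im,(400,300)),cv2.resize(c,(400,300),interpolation=cv2.INTER_CUBIC)]))"
```

```text
t 27.98 pos [434.5 -39.  286.3] rpy [-1.564  0.043  2.946] F [1.2 0.2 0.3] q [-0.24  0.12  1.91 -0.01  1.07  1.53]
jig [-67.1   1.6 286.3] Fjig [1.1 0.5 0.3]
wrist []
scene [(0.6, array([176.5,  -8.2,  87.1]))]
batten_head [(0.86, array([-209. , -439. ,   15.9])), (0.69, array([-272.9,  164.1,   15.1]))]
batten_tail [(0.85, array([  -4. , -109. ,   34.2])), (0.83, array([-307.5, -220.5,   16.6]))]
stop_track [(0.91, array([  1.3, 118.3,  28.3])), (0.35, array([  -4.6, -111. ,   33.2]))]
```

View pics/f1.png

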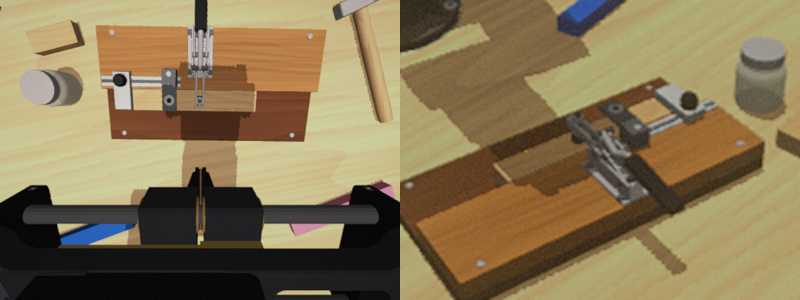

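The handle is level and the clamp arm lies on the batten. The batten is against the fence, its head at the stop, and the tail is unmoved at y −109. I'm handing in.

```bash
python3 -c "
from h import *
print(env.job_done()); show()"
```

```text
the job is handed in; nothing more can be done
None
the job is handed in; nothing more can be done
```

I seated the batten, clamped it and handed the job in at about 28 s of the 72 s allowed; no verdict is reported.

**Seating:** I pushed the batten flat against the fence with the closed fingers, then slid it by its tail until it met the stop. The last contact push on the stop reached about 14 N and the finger did not move forward. A final light side push of about 8 N pressed it to the fence again.

**Clamping:** I folded the handle over in one pass. The readings between moves never passed about 11 N, which came when I pressed it onto its end stop. Force inside a move was not recorded. The handle stayed locked after I withdrew.

**Last checks:**
- **Handle:** it is level at jig (176, 87 mm), against an expected (174, 88) when locked.
- **Batten:** the tail was at jig y −109 mm both before and after clamping. In the last picture the batten lies along the fence with its head at the stop block.
- **Bystanders:** the jar, offcut and hammer look unmoved in the last picture, but I did not measure them again.

**Unsure or disagreeing:**
- **Head position:** the network did not find the batten's head in the last view, so I judged that end by eye and from the earlier reading (131 mm along y).
- **Jig direction:** contact positions and network marks suggest my estimate of the jig's direction was about 1° off. I judged the seating by feel and picture, so this should not matter.
- **Handle contact:** part-way through the fold, at a low angle before the batten was met, the handle ran about 13 mm ahead of the fingertip. The fingertip met it again before the stiff part, and I saw no sign of springing back.

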